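Pack the lacquer tube and brush under the cantilever tray of the kit box

ROBOT

A 6-joint arm with a two-finger parallel gripper is mounted at the origin on the work surface; the furniture and walls round the work are solid. World frame = base frame: x ahead of the robot, y to its left, z up, the work surface at z = 0. Lengths are in m, angles in rad, forces in N, time in s.
With the tool pointing down it reaches from about 0.3 to 0.95 m from the base axis. Payload 3.1 kg.
Tool frame: the origin (TCP) lies on the centre line of the jaws, within the pads' length; the fingertips stand 14 mm ahead of it and the grasp point (between the pads) lies 5 mm behind it; z points along the fingers, y is the line along which they close (so a half turn about z gives the same grasp; the last joint's range is limited). The gripper opens to 85 mm and grips with 20 to 120 N. Pads are 22 mm wide; open, the fingers measure 114 mm over their backs; the gripper's body (76 mm by 85 mm) begins 54 mm behind the grasp point. The pads swing forward as they close: fully open they stand 13 mm farther back than shut.
Start: joints at [-1.356, 0.308, 1.634, -0, 1.2, -0.07], TCP at [0.176, -0.6, 0.218] pointing down, gripper open.
Joint ranges: [-3.06, 3.06], [-0.79, 1.96], [0.05, 2.63], [-1.19, 4.34], [0.05, 2.64], [-2.94, 2.94]. Speed limits (rad/s): [2.79, 2.79, 3.14, 3.14, 3.14, 3.14].

INTERFACE

Orientations are given as a unit quaternion [w, x, y, z].
In Python, from cell import manip, claw, solver, imaging gives the robot as it stands. Calls block until the motion is done:
- manip.reach(position, orientation): joint-space move of the TCP to a pose.
- manip.movel(position, ori=None, vel=0.15): straight line of the TCP; ori=None keeps the orientation; vel is the mean speed in m/s.
- manip.move_joints(angles): joint-space move.
- claw.gripper_open() and claw.close(effort=None): open the fingers fully, or close them until they stop; effort is the grip in N (None keeps the last).
- manip.hold(seconds).
- solver.inverse_kinematics(position, orientation): joint angles nearest the present ones, or None.
- manip.sense(): the state.
- imaging.snapshot(name): name is "scene" or "top" or "wrist"; returns the picture (420x560x3 uint8, blue, green, red); there is no depth.
- imaging.camera_params(name): a dict with "K" (3x3 intrinsics, pixels), "extrinsics" (4x4, takes a point from camera to world coordinates); the wrist camera has in their place "tool_from_camera" (4x4, takes a point from camera to tool coordinates, whose origin is the TCP and whose axes are the flange's). Camera axes: x right, y up, looking along -z (the intrinsics and any distortion apply to the point x, -y, -z); pixel columns grow to the right and rows downward; lengths in m; the calibration is good to about 2 mm. A picture is of the moment at which its call begins: read the wrist's pose just before it. camera_params takes no time and is no camera call.
A pose or a line that the arm cannot do raises manip.IKError and nothing moves.
- manip.close_job(): hands the job in; it is judged then, once.
The state is a dict: "t": time; "qpos": joint angles; "qd": joint speeds; "joint_efforts": joint torques, N m; "tcp_pos": TCP position; "tcp_rot": TCP orientation; "force": force on the tool from outside, world axes, zero at the start; "torque": the same for the moment, N m; "grip_width": opening from 0.0 (shut) to 1.0 (fully open); "finger_force": force on a finger pad.
Only numpy, scipy, OpenCV 4.12 (cv2) and the standard library are available. Lean on these libraries where they do the work, as an engineer would, in place of code of your own. Each camera call takes 0.05 s, during which the arm holds its last target. There are 200 camera calls.

TASK

Put the repair kit away: swing the kit box's cantilever tray up and over to the back until it rests at its stop, then lay the lacquer tube flat in the compartment underneath with its cap in the notch of the small board, and the flat brush flat in the lane behind it, lengthwise. Then bring the tray back over and lower it gently, without letting it drop, until it is fully home on the box, with the tape and tweezers still in it. Leave the other things on the table where they stand.

Things in the scene. Friction and masses are not known exactly. Their poses are not given: they have to be found in the camera images.
- kit_box: Wooden kit box, fixed; origin at the centre of its underside, z up, front faces -x, long along y. Lower box outside 176 (x) x 252 (y) x 50 mm, walls 6, inner floor z=+8; inside x -82..+82, y -120..+120; steel links outside the ends reach y=+-131. A low rib (x +9..+14, along y, top z=+16) parts the front lane (tube) from the rear lane (brush). Covered by the tray at the start
- notch (a point): centre of the notch in the small board that stands across the front lane: box x=-32, y=-84, z=+24 mm, box axes. Board y -88..-80, top z=+34; notch 34 mm wide, open to the top and down to the floor. The tube's body lies on the +y side (200 mm from board to end wall), its cap passes through the notch towards -y; reversed it does not fit. A fixed stick lies beyond the board (y<-99, z<19)
- rear_lane (a point): centre of the floor of the rear lane, where the brush goes: box x=+48, y=0, z=+8 mm; box axes. Lane 68 mm wide (x), 240 mm long (y), between the low rib (8 mm high) and the rear wall (42 mm high inside)
- tray: Shallow tray on the lower box, always level and parallel to it; 0.40 kg (0.8 to 1.3 times) and 50 g of contents. Origin 77.6 mm in front of its centre; underside z=-18.5, floor top z=-13, top edge z=+12 mm; outside x -10..+166, y -126..+126. Front wall 8 mm thick, others 6; a divider 20 mm high at x +54..+59 leaves an empty front lane (x -2..+54) and a rear lane with tape and tweezers
- tray_front (a point): middle of the top edge of the tray's front wall (8 mm thick across x, 25 mm deep inside, 30 mm outside); box axes, moves with the tray. Closed: box x=-84, y=0, z=+80.5 mm. The front wall can be pushed, hooked or straddled from above
- link_pivot (a point): the fixed axle (along box y) of the front links: box x=+22, y=0, z=+11 mm; box axes. Every point of the tray moves on an arc of radius R=115 mm in the box's xz plane: at joint value q it is from home dx = R(cos a - cos(a+q)), dz = R(sin(a+q) - sin a), with a = 0.5236: 57 mm up and 100 mm back at q=1.047, 199 mm back and 0 up at the stop
- lift_links (a joint): angle of the steel parallel links that carry the tray: 0 = home on the lower box, 2.094 rad = stop at the back, box open. Gravity holds it at either end; friction 0.03 N m, damping 0.1 N m s/rad, so let go off the top (1.047) it falls fast to that end. To start it takes some 5 N along the arc, 10 N if pushed level
- tube: Aluminium lacquer tube lying flat, 206 (y) x 49 (x) x 33 mm (z), about 0.11 kg; origin at the centre of its underside, z up. Round cap (diameter 25, length 15, centred 16 mm high) at its -y end, y -103..-88; body round near the cap (33 mm), growing flatter and wider to the crimp at +y. Grasp across x at y about -30, where it is 35 mm wide (widest 12 mm up) and 32 mm high
- tube_cap (a point): middle of the end face of the tube's cap: tube x=0, y=-103, z=+16 mm; tube axes
- flat_brush: Bamboo flat brush, 195 (y) x 21 (x) x 9 mm (z), handle 16 mm wide, lying flat, 22 g; origin at the middle of its length, underside; bristles at the -y end; grasp across x anywhere y -40..+80. Either end may point either way in the box
- tape_roll: roll of yellow masking tape, 42 mm across, 18 mm high, lying loose in the rear lane of the tray; origin at the centre of its underside
- tweezers: steel tweezers 116 x 14 x 10 mm, lying loose in the rear lane of the tray; origin at the centre of the underside, long along its y
- pumice: round grey pumice stone 55 mm across, 49 mm high, lying beside the tube, 82 to 96 mm from its long axis on its -x side; bystander; origin at its underside
- reagent_bottle: white-capped bottle, 65 mm across, 144 mm high, upright; bystander; origin at the centre of its underside
- sake_bottle: clear bottle with a wooden cap, 66 mm across, 219 mm high, upright; bystander; origin at the centre of its underside
Not all that is in view belongs to the job. Leave any yellow look-alike of the flat_brush alone. What is shaped like the tube but red is not meant.

How it is judged:
By the outcome, as a careful person would: the job done as asked, in the order asked, and still so for the second after the job is handed in, with the robot touching nothing.
It also fails if it takes over 72 s, if anything falls off the work surface, if the arm or the gripper's body presses on something with over 40 N, if the wrist force passes 120 N, or if a joint passes its speed limit or range.

## Working session

There is one attempt and no reset: what is moved stays moved. The work goes in short steps, each a Python script; the robot and the scene stay as the last script left them, time stands still between calls to the robot, and variables do not carry over. Pictures are saved under pics/ and viewed, at most 13 in all, crops included, and the job is handed in when it is done.

```bash
ls; mkdir -p pics; python3 - <<'E'
from cell import manip, claw, solver, imaging
import cv2,numpy as np
np.set_printoptions(precision=4,suppress=True)
for n in ("scene","top"):
    cv2.imwrite(f"pics/{n}0.png",imaging.snapshot(n)); p=imaging.camera_params(n); print(n,p)
print(imaging.camera_params("wrist")); print(manip.sense())
E
```

```text
pics
scene {'K': array([[531.8869,   0.    , 272.1028],
       [  0.    , 531.8869, 209.7855],
       [  0.    ,   0.    ,   1.    ]]), 'extrinsics': array([[ 0.7168, -0.5418,  0.439 ,  1.3913],
       [ 0.6973,  0.5632, -0.4434, -0.8176],
       [-0.007 ,  0.6239,  0.7815,  1.6146],
       [ 0.    ,  0.    ,  0.    ,  1.    ]])}
top {'K': array([[505.9843,   0.    , 273.5926],
       [  0.    , 505.9843, 202.3986],
       [  0.    ,   0.    ,   1.    ]]), 'extrinsics': array([[-0.059 ,  0.9731, -0.2225,  0.2195],
       [-0.9982, -0.0587,  0.0078,  0.0709],
       [-0.0055,  0.2226,  0.9749,  1.4962],
       [ 0.    ,  0.    ,  0.    ,  1.    ]])}
{'K': array([[348.7712,   0.    , 278.7824],
       [  0.    , 348.7712, 205.7068],
       [  0.    ,   0.    ,   1.    ]]), 'tool_from_camera': array([[-0.0008,  0.9478,  0.3187,  0.0827],
       [ 1.    ,  0.0005,  0.0012, -0.0006],
       [ 0.001 ,  0.3187, -0.9478, -0.1561],
       [ 0.    ,  0.    ,  0.    ,  1.    ]])}
{'t': 0.1, 'qpos': array([-1.3557,  0.3089,  1.635 ,  0.    ,  1.1997, -0.0697]), 'qd': array([-0.001 , -0.001 , -0.0053,  0.0017, -0.0002,  0.0016]), 'joint_efforts': array([ -0.0003, -41.6406, -27.7644,  -0.    ,   0.004 ,  -0.    ]), 'tcp_pos': array([ 0.1754, -0.5991,  0.2173]), 'tcp_rot': array([-0.001 ,  0.9899,  0.1419, -0.0001]), 'force': array([0.4167, 0.8129, 0.369 ]), 'torque': array([ 0.0146, -0.0158,  0.0833]), 'finger_force': 0.0, 'grip_width': 1.0020675707607407}
```

View pics/scene0.png

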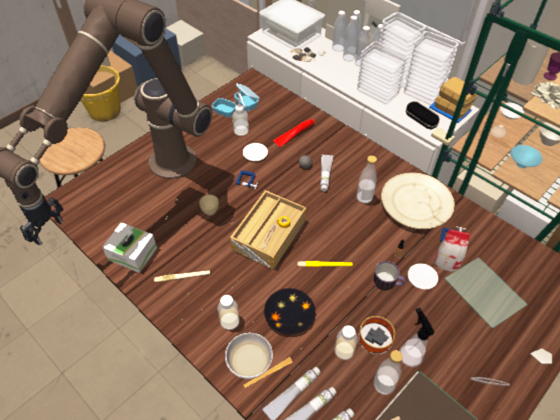

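View pics/top0.png

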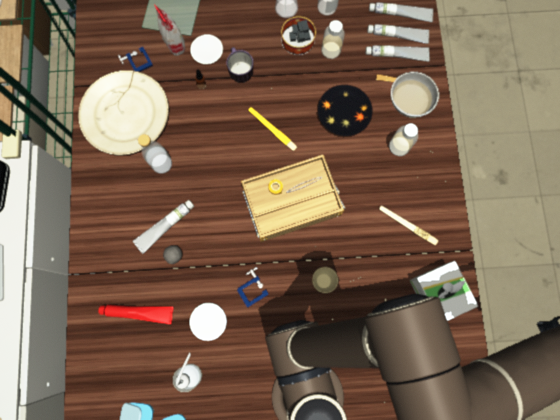

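The scene view (560x420) shows the box at (270,228), the tube at (326,172) with the pumice at (306,162), and the brush at (182,276). In the top view these are at (293,198), (165,226), (173,254) and (408,225).

What could be mistaken for each, in top-view pixels:
- **Tube:** (165,226), the three tubes at (400,12), (398,33) and (398,52), and the red one at (137,314). I choose (165,226), the one with the pumice beside it.
- **Brush:** (408,225), the yellow one at (272,128), and the orange stick at (387,78). I choose (408,225), natural bamboo.

Next I check these choices in one close crop.

```bash
cat > h.py <<'E'
from cell import manip, claw, solver, imaging
import cv2,numpy as np
from scipy.spatial.transform import Rotation as Ro
np.set_printoptions(precision=4,suppress=True)
def Rq(q): return Ro.from_quat(q,scalar_first=True).as_matrix()
def campose(n,s=None):
    p=imaging.camera_params(n)
    if n!="wrist": return p["K"],p["extrinsics"]
    s=s or manip.sense(); T=np.eye(4); T[:3,:3]=Rq(s["tcp_rot"]); T[:3,3]=s["tcp_pos"]
    return p["K"],T@p["tool_from_camera"]
def ray(cam,uv):
    K,T=cam; d=np.linalg.inv(K)@[uv[0],uv[1],1]; d=T[:3,:3]@(d*[1,-1,-1])
    return T[:3,3],d/np.linalg.norm(d)
def onz(cam,uv,z):
    o,d=ray(cam,uv); return o+d*(z-o[2])/d[2]
def tri(obs):
    A=0;b=0;L=[ray(*x) for x in obs]
    for o,d in L: P=np.eye(3)-np.outer(d,d);A=A+P;b=b+P@o
    x=np.linalg.solve(A,b); return x,max(np.linalg.norm((np.eye(3)-np.outer(d,d))@(x-o)) for o,d in L)
def proj(cam,X):
    K,T=cam; p=T[:3,:3].T@(np.asarray(X)-T[:3,3]); p=K@(p*[1,-1,-1]); return p[:2]/p[2]
def down(yaw):  # tool y axis (closing line) at angle yaw from world +y ; z down
    c,s=np.cos(yaw),np.sin(yaw); y=np.array([-s,c,0]); z=np.array([0,0,-1.]); x=np.cross(y,z)
    q=Ro.from_matrix(np.c_[x,y,z]).as_quat(scalar_first=True); return q
def grab(n,name=None):
    s=manip.sense(); c=campose(n,s); im=imaging.snapshot(n)
    if name: cv2.imwrite(f"pics/{name}.png",im)
    return im,c
E
python3 - <<'E'
from h import *
t=cv2.imread("pics/top0.png");ct=campose("top")
def crop(u,v,w=130,h=98): return cv2.resize(t[v-h//2:v+h//2,u-w//2:u+w//2],(400,300),interpolation=cv2.INTER_CUBIC)
cv2.imwrite("pics/c0.png",np.vstack([np.hstack([crop(168,232),crop(408,225)]),np.hstack([crop(293,198),crop(325,260)])]))
for n,uv in dict(cap=(190,207),crimp=(140,246),pum=(173,254),b1=(381,208),b2=(436,242),br=(342,205),bl=(259,237),tl=(243,185),tr=(326,158),jar=(325,280),sake=(157,158),reag=(403,140),mid=(293,198)).items(): print(n,onz(ct,uv,.02),onz(ct,uv,.08))
E
```

```text
cap [0.5574 0.3094 0.02  ] [0.5437 0.2997 0.08  ]
crimp [0.4489 0.4588 0.02  ] [0.4396 0.4431 0.08  ]
pum [0.4195 0.3623 0.02  ] [0.4114 0.3504 0.08  ]
b1 [ 0.5201 -0.2595  0.02  ] [ 0.5078 -0.2461  0.08  ]
b2 [ 0.4087 -0.4096  0.02  ] [ 0.401  -0.3901  0.08  ]
br [ 0.5362 -0.1443  0.02  ] [ 0.5233 -0.1356  0.08  ]
bl [0.4546 0.1082 0.02  ] [0.4451 0.1067 0.08  ]
tl [0.6158 0.1481 0.02  ] [0.5997 0.145  0.08  ]
tr [ 0.6856 -0.1087  0.02  ] [ 0.6666 -0.1014  0.08  ]
jar [ 0.3179 -0.0756  0.02  ] [ 0.3139 -0.0696  0.08  ]
sake [0.7169 0.4068 0.02  ] [0.6967 0.3932 0.08  ]
reag [ 0.7289 -0.3496  0.02  ] [ 0.7082 -0.3325  0.08  ]
mid [0.5664 0.0003 0.02  ] [0.5523 0.0031 0.08  ]
```

View pics/c0.png

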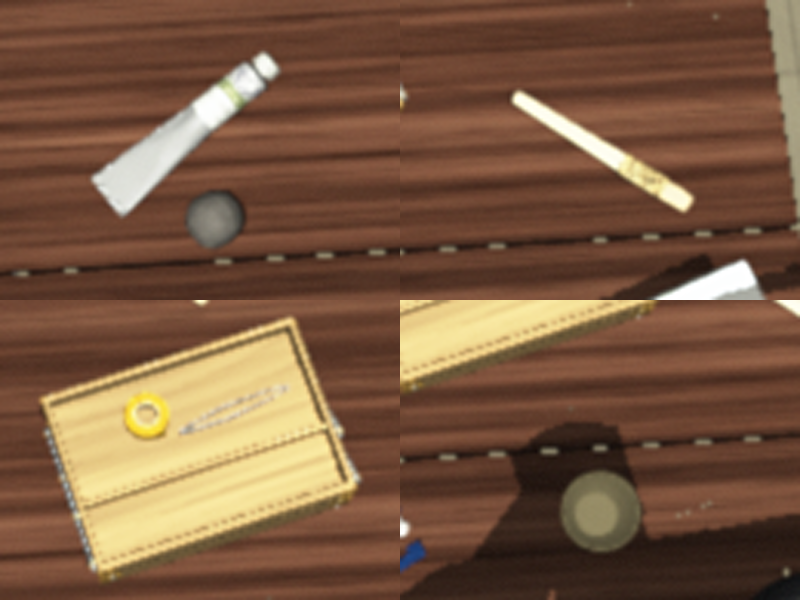

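The crop confirms the choices. The white tube's cap points away and right (upper right), the pumice is on its near side, the bamboo brush is clear of other things, and the tape and tweezers are in the tray's rear lane. Next I measure the tray rim from two wrist positions.

```bash
cat >> h.py <<'E'
def down(th):  # tool y (closing line) at world angle th, z down, camera on the +90deg side
    y=np.array([np.cos(th),np.sin(th),0]); z=np.array([0,0,-1.])
    return Ro.from_matrix(np.c_[np.cross(y,z),y,z]).as_quat(scalar_first=True)
def quad(im,seed_uv=None):
    hsv=cv2.cvtColor(im,cv2.COLOR_BGR2HSV)
    m=cv2.inRange(hsv,(12,60,120),(35,255,255)); m=cv2.morphologyEx(m,cv2.MORPH_CLOSE,np.ones((9,9)))
    c=max(cv2.findContours(m,cv2.RETR_EXTERNAL,cv2.CHAIN_APPROX_NONE)[0],key=cv2.contourArea)
    return m,c
E
python3 - <<'E'
from h import *
psi=.311; c0=np.array([.559,.004]); X=np.array([np.cos(psi),np.sin(psi)]);Y=np.array([-X[1],X[0]])
obs=[]
for k,dx in enumerate((-.06,.06)):
    p=c0+X*dx+Y*.005
    (manip.reach if k==0 else manip.movel)(np.r_[p,.25],down(psi),**({} if k==0 else dict(vel=.2)))
    im,c=grab("wrist",f"w{k}"); m,ct=quad(im); h=cv2.convexHull(ct)
    ap=cv2.approxPolyDP(h,12,True)[:,0]; print(cv2.contourArea(ct),ap.tolist()); s=manip.sense();print(s["t"],s["tcp_pos"],s["qpos"])
    for uv in ap: print(onz(c,uv,.08))
a=cv2.imread("pics/w0.png");b=cv2.imread("pics/w1.png")
cv2.imwrite("pics/w01.png",cv2.resize(np.hstack([a,b]),(800,300),interpolation=cv2.INTER_AREA))
E
```

```text
47030.0 [[265, 23], [461, 40], [414, 285], [248, 288]]
2.55 [ 0.5005 -0.0104  0.2499] [-0.1076  0.0355  1.8873 -0.0003  1.2189 -0.4172]
[0.4491 0.1148 0.08  ]
[0.6117 0.1531 0.08  ]
[ 0.674  -0.0769  0.08  ]
[ 0.5061 -0.1343  0.08  ]
47097.5 [[115, 31], [323, 42], [303, 296], [138, 289]]
3.35 [0.6134 0.0267 0.2495] [-0.0273  0.2619  1.6285 -0.0002  1.2531 -0.3378]
[0.4432 0.1075 0.08  ]
[0.6132 0.153  0.08  ]
[ 0.6783 -0.0882  0.08  ]
[ 0.5073 -0.134   0.08  ]
```

View pics/w01.png

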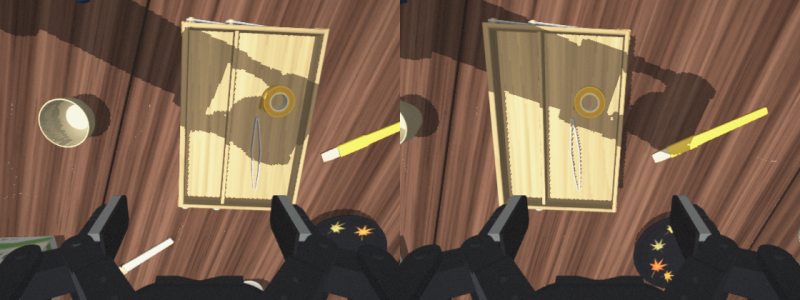

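The two wrist views show the tray rim as a clean quad: in the left one corners at full-frame (265,23), (461,40), (414,285), (248,288), its lower right corner partly behind a finger, with the front wall at left. I refine the corners by line fits, working from the saved pictures.

```bash
python3 - <<'E'
from h import *
psi=.311
poses=[([.5005,-.0104,.2499]),([.6134,.0267,.2495])]
init=[[[265,22],[461,40],[414,293],[252,288]],[[118,31],[322,42],[307,296],[140,292]]]
corn=[];cams=[]
for k in range(2):
    im=cv2.imread(f"pics/w{k}.png"); cam=campose("wrist",dict(tcp_pos=poses[k],tcp_rot=down(psi))); cams.append(cam)
    hsv=cv2.cvtColor(im,cv2.COLOR_BGR2HSV).astype(int); 
    mask=((hsv[...,0]>13)&(hsv[...,0]<38)&(hsv[...,1]>50)&(hsv[...,2]>60)).astype(np.uint8)
    P=np.array(init[k],float); ctr=P.mean(0); L=[]
    for i in range(4):
        a,b=P[i],P[(i+1)%4]; n=np.array([b[1]-a[1],-(b[0]-a[0])]);n/=np.linalg.norm(n); n*=np.sign(n@((a+b)/2-ctr)); pts=[]
        for f in np.linspace(.08,.92,60):
            q=a+f*(b-a); s=np.arange(-10,9,.25); pp=np.round(q+s[:,None]*n).astype(int)
            ok=(pp[:,0]>=0)&(pp[:,0]<560)&(pp[:,1]>=0)
            v=mask[np.clip(pp[:,1],0,419),np.clip(pp[:,0],0,559)]*ok
            if v.any(): pts.append(q+s[np.nonzero(v)[0][-1]]*n)
        pts=np.array(pts,np.float32)
        for _ in range(3):
            l=cv2.fitLine(pts,cv2.DIST_HUBER,0,.01,.01).ravel(); r=np.abs((pts[:,0]-l[2])*l[1]-(pts[:,1]-l[3])*l[0]); pts=pts[r<max(1.2,np.median(r)*2)]
        print(k,i,len(pts),r.mean()); L.append(np.cross([l[2],l[3],1],[l[2]+l[0],l[3]+l[1],1]))
    C=[]
    for i in range(4): x=np.cross(L[i-1],L[i]); C.append(x[:2]/x[2])
    corn.append(np.array(C)); print(np.array(C))
W=[]
for i in range(4):
    x,e=tri([(cams[k],corn[k][i]) for k in range(2)]); W.append(x); print(x,e)
W=np.array(W)
for z in (.0805,):
    G=[np.array([onz(cams[k],corn[k][i],z) for i in range(4)]) for k in range(2)]
    for g in G:
        print("ctr",g.mean(0),"len",[np.linalg.norm(g[i]-g[(i+1)%4]) for i in range(4)], "yaw front/back",[np.arctan2(*( (g[a]-g[b])[:2]*[-1,1])) for a,b in((0,3),(1,2))], "ends",[np.arctan2(*((g[b]-g[a])[[1,0]])) for a,b in((0,1),(3,2))])
E
```

```text
0 0 56 0.29090425
0 1 60 0.3227118
0 2 50 0.26362917
0 3 60 0.2653231
[[254.9206  30.338 ]
 [460.9552  40.5829]
 [411.6732 295.9995]
 [248.838  289.6239]]
1 0 54 0.25053704
1 1 59 0.24075723
1 2 49 0.25647902
1 3 60 0.2745605
[[114.2119  31.2616]
 [322.1341  41.8498]
 [302.1744 297.2554]
 [138.355  290.3752]]
[0.4424 0.107  0.0794] 4.824328259951366e-05
[0.6125 0.1532 0.0781] 8.627648677995242e-05
[ 0.6784 -0.0907  0.0786] 0.0001671645896918524
[ 0.5078 -0.1364  0.0789] 9.981875406935734e-05
ctr [0.5597 0.0086 0.0805] len [np.float64(0.17507131842486245), np.float64(0.2510074101583326), np.float64(0.1755889351111589), np.float64(0.2509170408621649)] yaw front/back [np.float64(0.2624453663522211), np.float64(0.2645084879258989)] ends [np.float64(0.26537617321636536), np.float64(0.2648559100651224)]
ctr [0.5603 0.0087 0.0805] len [np.float64(0.17553165651533545), np.float64(0.25123758603331503), np.float64(0.17574534881993045), np.float64(0.25076822644297353)] yaw front/back [np.float64(0.263166115278304), np.float64(0.2640156885205439)] ends [np.float64(0.26397440354217694), np.float64(0.2613032554587849)]
```

The box is at (0.560, 0.0086) with yaw 0.2635. The rim measures 0.079 m high, against 0.0805 in the text. Next I straddle the front wall, grip it lightly and follow the arc.

```bash
cat >> h.py <<'E'
PSI=.2635; C0=np.array([.560,.0086]); 
def box(x,y,z):  # mm in box axes -> world m
    c,s=np.cos(PSI),np.sin(PSI); return np.array([C0[0]+(c*x-s*y)/1e3,C0[1]+(s*x+c*y)/1e3,z/1e3])
def arc(q,z0=79.0): # TCP on tray front at joint value q
    a=.5236; return box(-84+115*(np.cos(a)-np.cos(a+q)),0,z0+115*(np.sin(a+q)-np.sin(a)))
def st(tag=""):
    s=manip.sense(); print(tag,round(s["t"],2),s["tcp_pos"],"F",s["force"],"grip",round(s["grip_width"],3),round(s["finger_force"],1)); return s
E
python3 - <<'E'
from h import *
o=down(PSI)
manip.reach(arc(0)+[0,0,.06],o); manip.movel(arc(0),vel=.15); st("down")
claw.close(effort=30); s=st("closed")
if .03<s["grip_width"]<.2:
    for i,q in enumerate(np.linspace(0,2.094,15)[1:]):
        manip.movel(arc(q),o,vel=.13)
        s=st(f"{q:.2f}")
        if np.linalg.norm(s["force"])>45: print("STOP"); break
E
```

```text
down 4.65 [ 0.4806 -0.0133  0.0798] F [-0.3587 -0.4494  0.033 ] grip 0.997 0.0
closed 5.42 [ 0.4788 -0.0133  0.079 ] F [-0.12   -0.2723  0.578 ] grip 0.001 0.0
```

The fingers shut on nothing, so I look.

```bash
python3 - <<'E'
from h import *
im,c=grab("wrist","w2"); print(proj(c,box(-84,0,80.5)),proj(c,manip.sense()["tcp_pos"])); st()
im2,_=grab("scene"); K=_; u,v=proj(_,box(-84,0,80)).astype(int)
cv2.imwrite("pics/w2b.png",np.hstack([cv2.resize(im,(480,360)),cv2.resize(im2[v-50:v+50,u-44:u+44],(317,360))]))
E
```

```text
[277.8426 264.8185] [277.7013 263.3364]
 5.47 [ 0.4788 -0.0133  0.079 ] F [1.2189 0.6863 0.2596] grip -0.001 0.0
```

View pics/w2b.png

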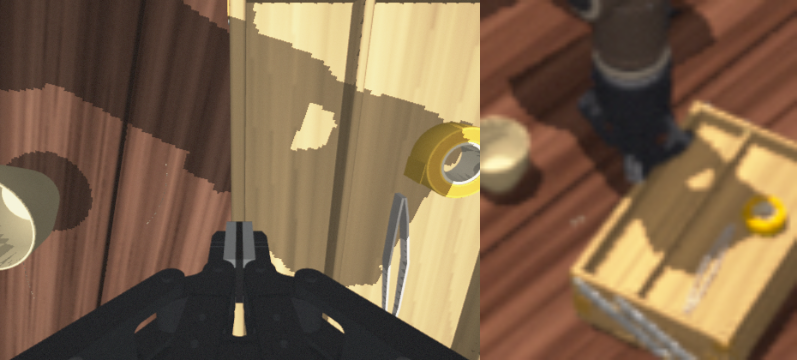

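The wrist view shows the shut pads at (238,225 in the view) right over the wall line, with the wall running up to them, so they may be above it. I probe downward in 1 mm steps with a force guard.

```bash
python3 - <<'E'
from h import *
p=manip.sense()["tcp_pos"]; T=campose("wrist")
for d in (-.01,0,.014,.02): print(d,proj(T,p-[0,0,d]))
z=.079
for i in range(6):
    z-=.001; manip.movel([*arc(0)[:2],z],vel=.05); s=st(f"{z:.3f}")
    if abs(s["force"][2])>5: break
E
```

```text
-0.01 [277.6584 273.3449]
0 [277.7109 263.3002]
0.014 [277.7755 250.9429]
0.02 [277.8005 246.1663]
0.078 5.77 [ 0.4788 -0.0133  0.0779] F [-0.7306  0.1644  0.1239] grip -0.002 0.0
0.077 6.02 [ 0.4788 -0.0133  0.0769] F [ 0.7002 -0.0048  0.0555] grip -0.003 0.0
0.076 6.27 [ 0.4788 -0.0133  0.0759] F [-0.6276  0.0916  0.4786] grip -0.001 0.0
0.075 6.52 [ 0.4788 -0.0133  0.0749] F [-0.8985 -0.0817 -0.2887] grip 0.003 0.0
0.074 6.77 [ 0.4788 -0.0133  0.0739] F [-0.397   0.048  -0.0986] grip 0.001 0.0
0.073 7.02 [ 0.4788 -0.0133  0.0729] F [ 0.3326 -0.155  -0.1972] grip 0.002 0.0
```

```bash
python3 - <<'E'
from h import *
z=.073
for i in range(10):
    z-=.0015; manip.movel([*arc(0)[:2],z],vel=.05); s=manip.sense()
    if abs(s["force"][2])>4: break
st(f"{z:.4f}")
im,c=grab("wrist","w3"); cv2.imwrite("pics/w3b.png",cv2.resize(im[200:420,150:410],(780,600),interpolation=cv2.INTER_CUBIC))
E
```

```text
0.0655 8.27 [ 0.4793 -0.0133  0.0671] F [-3.5304 -0.1519 12.5847] grip -0.001 6.3
```

View pics/w3b.png

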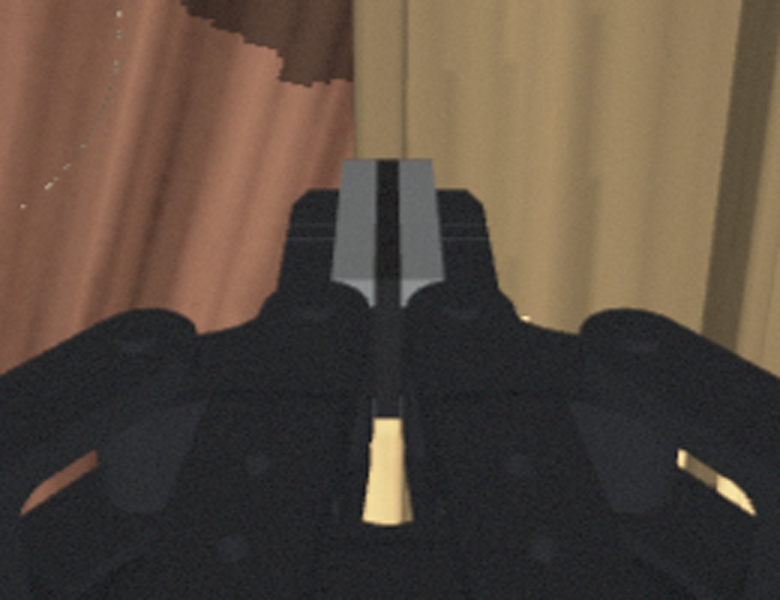

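The pads sit right on the wall's top edge with a 12.6 N contact at TCP z=0.067. The real shut fingertips are therefore about 13.5 mm behind the reported TCP, not 14 mm ahead as stated. The image agrees, with the tip at row 258. I use the measured offset: lift, open, go lower under a force guard, and grip.

```bash
python3 - <<'E'
from h import *
o=down(PSI)
manip.movel(arc(0,95),o,vel=.15); claw.gripper_open()
for z in (70,60,55,51):
    manip.movel(arc(0,z),o,vel=.1); s=manip.sense()
    if abs(s["force"][2])>6: st("contact"); break
else:
    claw.close(effort=30); s=st("closed")
im,c=grab("wrist","w4")
if .04<s["grip_width"]<.2 and s["finger_force"]>5:
    for i,q in enumerate(np.linspace(0,2.094,15)[1:]):
        manip.movel(arc(q,51),o,vel=.13); s=st(f"{q:.2f}")
        if np.linalg.norm(s["force"])>45: print("STOP"); break
E
```

```text
closed 11.29 [ 0.4782 -0.0134  0.0511] F [-2.3917 -1.4211  3.5779] grip 0.085 32.1
0.15 11.62 [ 0.4871 -0.011   0.0647] F [-3.0691 -2.7694 -2.5901] grip 0.084 31.4
0.30 11.91 [ 0.4985 -0.0079  0.0776] F [-5.4143 -3.9123  0.0635] grip 0.085 31.7
0.45 12.19 [ 0.5121 -0.0043  0.0888] F [-5.3583 -2.612   3.3047] grip 0.081 32.1
0.60 12.47 [ 0.5276 -0.0001  0.0979] F [-4.9932 -0.874   5.1974] grip 0.082 32.3
0.75 12.76 [0.5433 0.0041 0.104 ] F [-3.0991 -0.3485  5.5732] grip 0.084 32.4
0.90 13.04 [0.5591 0.0084 0.1075] F [-1.5003  0.7465  5.469 ] grip 0.083 32.4
1.05 13.32 [0.5754 0.0128 0.1086] F [0.3638 1.3188 3.9264] grip 0.086 32.2
1.20 13.61 [0.5919 0.0172 0.1072] F [1.3545 0.0717 3.1851] grip 0.082 32.0
1.35 13.89 [0.608  0.0215 0.1033] F [2.3681 0.4964 1.6027] grip 0.082 31.9
1.50 14.18 [0.6234 0.0257 0.0968] F [1.9594 2.6723 0.4212] grip 0.086 31.7
1.65 14.46 [0.6378 0.0296 0.0881] F [ 3.7202  1.5986 -0.8009] grip 0.087 31.6
1.79 14.74 [0.6508 0.0331 0.0772] F [ 3.4338  2.4487 -0.9297] grip 0.081 31.4
1.94 15.03 [0.662  0.0361 0.0643] F [ 3.5722  1.3664 -2.5961] grip 0.082 31.3
2.09 15.31 [0.6705 0.0384 0.0511] F [1.2671 0.3191 1.8897] grip 0.081 31.9
```

The tray followed the arc smoothly to its stop. Next I release it, look into the box, and take two tube views.

```bash
python3 - <<'E'
from h import *
import json
o=down(PSI)
claw.gripper_open(); st("rel"); manip.movel(arc(2.094,140),o,vel=.25)
S={}
manip.reach(box(-10,15,230),o); s=st(); S["box"]=[s["tcp_pos"].tolist(),s["tcp_rot"].tolist()]; grab("wrist","wb")
th=.624; c=np.array([.503,.384]); X=np.array([np.cos(th),np.sin(th)]);Y=np.array([-X[1],X[0]])
for k,dx in enumerate((.05,-.05)):
    p=np.r_[c+X*dx-Y*.02,.2]
    manip.reach(p,down(th)) if k==0 else manip.movel(p,down(th),vel=.25)
    s=st(); S[f"t{k}"]=[s["tcp_pos"].tolist(),s["tcp_rot"].tolist()]; grab("wrist",f"t{k}")
json.dump(S,open("S.json","w"))
L=[cv2.resize(cv2.imread(f"pics/{n}.png"),(400,300)) for n in("wb","t0","t1")]
cv2.imwrite("pics/m1.png",np.vstack([np.hstack(L[:2]),np.hstack([L[2],L[2]*0])]))
E
```

```text
rel 16.04 [0.6712 0.0386 0.0511] F [ 0.4415  0.5695 -0.1656] grip 1.0 0.0
 17.22 [0.5463 0.0205 0.2288] F [-0.4264 -0.2093 -0.1824] grip 0.997 0.0
 18.68 [0.5559 0.3958 0.2   ] F [-0.0009 -0.7763 -0.2763] grip 0.999 0.0
 19.27 [0.475  0.3379 0.201 ] F [ 0.0519  0.5854 -1.3277] grip 0.999 0.0
```

View pics/m1.png

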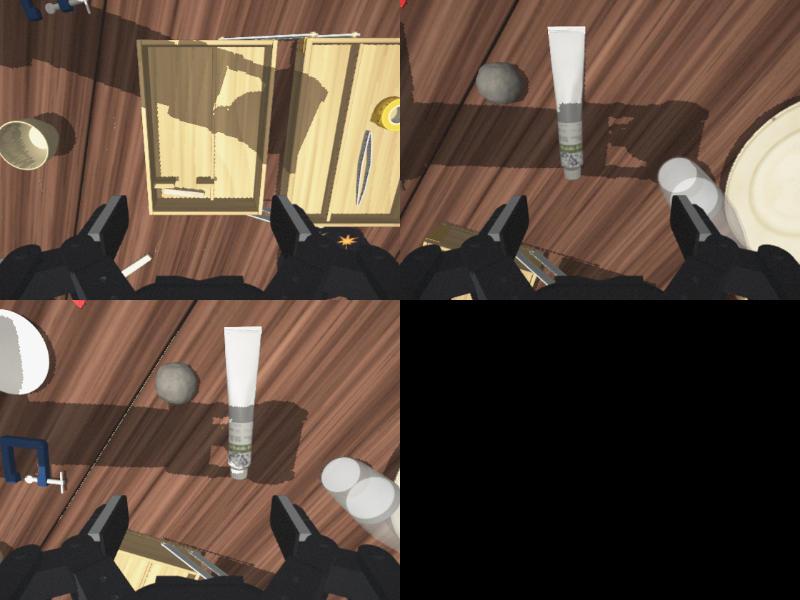

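In the box view the small board shows two stubs near (165,181) and (206,181) with the notch between them at about (187,181), and the tray rests behind. The tube is at (566,27)-(572,178) and (243,328)-(239,478) in the two views, the pumice is left of its crimp half, and the bottle base is at (678,175). Now the measurements.

```bash
python3 - <<'E'
from h import *
import json
S=json.load(open("S.json")); cam={k:campose("wrist",dict(tcp_pos=v[0],tcp_rot=v[1])) for k,v in S.items()}
print("notch expected px",proj(cam["box"],box(-32,-84,34)),"gap px ~262,253 ->",onz(cam["box"],(262,253),.034),box(-32,-84,34))
print("inner floor corner exp",[proj(cam["box"],box(a,b,50)).round(0) for a,b in((-88,126),(88,126),(88,-126),(-88,-126))])
print("bottle",onz(cam["t0"],(389,245),0),onz(cam["t1"],(479,245),0))
seed={"t0":(230,100),"t1":(340,100)}; E=[]
for k in("t0","t1"):
    im=cv2.imread(f"pics/{k}.png"); hsv=cv2.cvtColor(im,cv2.COLOR_BGR2HSV)
    m=cv2.inRange(hsv,(0,0,60),(180,75,255)); m=cv2.morphologyEx(m,cv2.MORPH_CLOSE,np.ones((7,7)))
    m=cv2.morphologyEx(m,cv2.MORPH_OPEN,np.ones((5,5)))
    m=(cv2.connectedComponents(m)[1]==cv2.connectedComponents(m)[1][seed[k][1],seed[k][0]]).astype(np.uint8)
    ys,xs=np.nonzero(m); y0,y1=ys.min(),ys.max(); print(k,xs.min(),xs.max(),y0,y1)
    mid=lambda r:np.array([np.nonzero(m[r])[0].mean(),r]); 
    rows=np.arange(y0+4,y1-3,8); P=np.array([onz(cam[k],mid(r),.014)[:2] for r in rows]); 
    Wd=[np.linalg.norm(onz(cam[k],(np.nonzero(m[r])[0][0]-.5,r),.014)-onz(cam[k],(np.nonzero(m[r])[0][-1]+.5,r),.014)) for r in rows]
    print("widths",np.round(np.array(Wd)*1e3,0))
    l=cv2.fitLine(P.astype(np.float32),cv2.DIST_HUBER,0,.001,.001).ravel(); d=l[:2]*np.sign(l[1]); print("axis angle",np.arctan2(d[1],d[0])-np.pi/2,"pt",l[2:], "resid mm",np.round(((P-l[2:])@[-d[1],d[0]])*1e3,1))
    a=mid(y0+2); a[1]=y0; b=mid(y1-3); b[1]=y1; E.append((a,b))
    print("crimp,cap",onz(cam[k],a,.01),onz(cam[k],b,.02))
for i,n in enumerate(("crimp","cap")): print(n,tri([(cam["t0"],E[0][i]),(cam["t1"],E[1][i])]))
E
```

```text
notch expected px [258.607  259.7304] gap px ~262,253 -> [ 0.5526 -0.0718  0.034 ] [ 0.551  -0.0808  0.034 ]
inner floor corner exp [array([190.,  55.]), array([389.,  55.]), array([366., 300.]), array([208., 300.])]
bottle [0.7057 0.4001 0.    ] [0.7084 0.4013 0.    ]
t0 206 259 36 251
widths [48. 48. 47. 46. 45. 44. 45. 43. 42. 41. 40. 39. 38. 37. 36. 37. 36. 35.
 35. 35. 35. 34. 34. 35. 31. 27.]
axis angle 0.6220468 pt [0.4929 0.4145] resid mm [ 0.1 -0.1 -0.2  0.  -0.1 -0.3 -0.   0.3  0.1  0.4  0.2  0.   0.3  0.1
 -0.1  0.3  0.1 -0.1  0.2 -0.   0.3  0.1 -0.6 -0.3  0.  -0.7]
crimp,cap [0.4487 0.4754 0.01  ] [0.5713 0.3068 0.02  ]
t1 313 366 37 251
widths [48. 47. 46. 47. 45. 45. 43. 43. 42. 41. 39. 39. 37. 37. 37. 35. 35. 35.
 35. 35. 34. 35. 35. 35. 29. 27.]
axis angle 0.65109456 pt [0.5055 0.3961] resid mm [ 0.2  0.   0.3  0.1 -0.   0.2  0.1 -0.1 -0.3  0.  -0.2  0.1 -0.1 -0.3
  0.1 -0.1 -0.3 -0.5 -0.2 -0.4 -0.1  0.2  0.6  0.4  0.2  1. ]
crimp,cap [0.4474 0.4738 0.01  ] [0.5725 0.3071 0.02  ]
crimp (array([0.4476, 0.4754, 0.0031]), np.float64(0.00025803593210228467))
cap (array([0.5707, 0.3083, 0.0238]), np.float64(0.00019756205853665857))
```

The tube is centred at (0.510, 0.391) with yaw 0.636 and length 208 mm. The triangulated crimp and cap heights (3 and 24 mm) agree with a tube lying on the table.

The lane leaves 50 mm from the notch line to the front wall, while open fingers measure 57 mm to the back. So I lay the tube down slightly yawed, cap in the notch and crimp end over the rib, release there, then straighten it with shut fingers.

```bash
python3 - <<'E'
from h import *
import json
from scipy.optimize import brentq
S=json.load(open("S.json")); cam=campose("wrist",dict(tcp_pos=S["box"][0],tcp_rot=S["box"][1])); R=Rq(S["box"][1])
pt=lambda x,y,d: proj(cam,np.array(S["box"][0])+R@[x,y,d])
for d in (-.04,-.026,-.013,0,.014): print("open tip d",d,pt(.011,-.0425,d),"shut",pt(.011,0,d))
th=.636; g=np.array([.5278,.3667]); o=down(th)
manip.reach([*g,.12],o); manip.movel([*g,.02],o,vel=.2); manip.movel([*g,-.0115],o,vel=.08); s=st("at")
if abs(s["force"][2])<8:
    claw.close(effort=40); s=st("grip")
    manip.movel([*g,.11],o,vel=.15); st("lift")
E
```

```text
open tip d -0.04 [165.2401 286.8271] shut [276.8182 286.6962]
open tip d -0.026 [175.5238 268.8133] shut [276.9682 268.6971]
open tip d -0.013 [183.5304 254.7881] shut [277.0851 254.683 ]
open tip d 0 [190.3815 242.7871] shut [277.1851 242.6912]
open tip d 0.014 [196.7336 231.6603] shut [277.2778 231.5727]
at 21.0 [ 0.5272  0.3663 -0.0124] F [ 1.3067 -0.8499  0.547 ] grip 1.003 0.0
grip 21.52 [ 0.5283  0.367  -0.0108] F [-0.897  -0.1473  3.6095] grip 0.405 40.2
lift 22.48 [0.5268 0.3661 0.1087] F [ 0.0436 -0.582  -1.7745] grip 0.401 39.9
```

The tube is gripped (width 0.40, about 34 mm). Next is carrying and placing it.

```bash
python3 - <<'E'
from h import *
th=PSI-.168; o=down(th); P=lambda z: box(-20.3,-18.8,z)
manip.movel([.527,.366,.14],down(.636),vel=.25)
manip.reach(P(110),o); manip.movel(P(45),o,vel=.2)
for z in (35,25,18,12,8,6):
    manip.movel(P(z),o,vel=.08); s=manip.sense()
    if s["force"][2]>6: break
s=st(f"z{z}"); 
im,c=grab("wrist","p0")
if abs(s["force"][2])<25: claw.gripper_open(); st("open"); manip.movel(P(60),o,vel=.15); manip.movel(box(-20,15,200),o,vel=.25); st("up"); grab("wrist","p1"); 
L=[cv2.resize(cv2.imread(f"pics/{n}.png"),(400,300)) for n in("p0","p1")]
cv2.imwrite("pics/m2.png",np.hstack(L))
E
```

```text
z6 26.2 [ 0.5452 -0.0148  0.0059] F [-0.1683 -0.6398 -1.1378] grip 0.399 40.3
open 26.8 [ 0.5454 -0.0148  0.0061] F [-0.1651  0.0981  0.9192] grip 1.003 0.0
up 28.03 [0.5354 0.0178 0.1981] F [-0.2833 -0.3274 -0.0133] grip 1.002 0.0
```

View pics/m2.png

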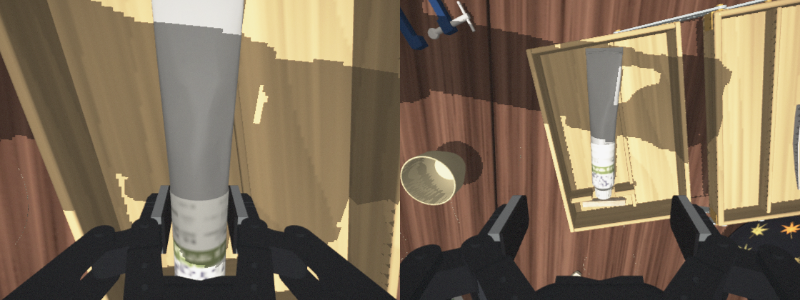

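The tube's cap is through the notch at (600,195) in the right view, and its crimp end leans over the rib as planned. Now I straighten it with shut fingers, then view the brush.

```bash
python3 - <<'E'
from h import *
import json
o=down(PSI)
claw.close(effort=30)
manip.reach(box(45,40,70),o); manip.movel(box(45,40,4.6),o,vel=.2); st("low")
for x in (25,15,5,-5):
    manip.movel(box(x,40,4.6),o,vel=.1); s=manip.sense(); print(x,s["force"])
manip.movel(box(3,40,4.6),vel=.2); manip.movel(box(3,40,110),o,vel=.3)
grab("wrist","p2")
claw.gripper_open()
S={}; th=-.638; c=np.array([.466,-.336]); X=np.array([np.cos(th),np.sin(th)]);Y=np.array([-X[1],X[0]])
for k,dx in enumerate((.045,-.045)):
    p=np.r_[c+X*dx-Y*.015,.2]
    manip.reach(p,down(th)) if k==0 else manip.movel(p,down(th),vel=.25)
    s=st(); S[f"b{k}"]=[s["tcp_pos"].tolist(),s["tcp_rot"].tolist()]; grab("wrist",f"b{k}")
json.dump(S,open("S2.json","w"))
E={}
for k in("b0","b1"):
    cam=campose("wrist",dict(tcp_pos=S[k][0],tcp_rot=S[k][1])); im=cv2.imread(f"pics/{k}.png"); hsv=cv2.cvtColor(im,cv2.COLOR_BGR2HSV)
    m=cv2.inRange(hsv,(12,25,95),(40,170,255)); m=cv2.morphologyEx(m,cv2.MORPH_CLOSE,np.ones((9,9)))
    uv=proj(cam,[*c,.005]).astype(int); cs=cv2.findContours(m,cv2.RETR_EXTERNAL,cv2.CHAIN_APPROX_NONE)[0]
    cs=[q for q in cs if cv2.contourArea(q)>300]; q=max(cs,key=lambda q:cv2.pointPolygonTest(q,(float(uv[0]),float(uv[1])),True)); r=cv2.minAreaRect(q); bp=cv2.boxPoints(r)
    bp=bp[np.argsort(bp[:,1])]; E[k]=(cam,bp[:2].mean(0),bp[2:].mean(0)); print(k,uv,r,E[k][1:]); print([onz(cam,e,.005) for e in E[k][1:]])
for i in(1,2): print(tri([(E[k][0],E[k][i]) for k in E]))
L=[cv2.resize(cv2.imread(f"pics/{n}.png"),(400,300)) for n in("p2","b0","b1")]
cv2.imwrite("pics/m3.png",np.vstack([np.hstack(L[:2]),np.hstack([L[2],L[2]*0])]))
E
```

```text
low 29.97 [0.594  0.0585 0.0062] F [ 0.4189 -0.3299  0.6616] grip 0.0 0.0
25 [-0.0353 -0.3309  0.0029]
15 [ 0.3827  0.9119 -0.5853]
5 [-0.4763 -0.9632  0.7897]
-5 [-0.3042 -0.3034  0.3075]
 34.26 [ 0.4935 -0.3735  0.1995] F [-0.6789 -0.3797  0.5341] grip 0.999 0.0
 34.82 [ 0.4214 -0.3205  0.2003] F [ 0.3264 -0.3436  0.8715] grip 1.006 0.0
b0 [235 160] ((236.47084045410156, 150.83172607421875), (192.424072265625, 45.25847625732422), 80.16643524169922) (array([220.0391,  56.0332], dtype=float32), array([252.9026, 245.6302], dtype=float32))
[array([ 0.5157, -0.251 ,  0.005 ]), array([ 0.4218, -0.4213,  0.005 ])]
b1 [323 159] ((332.85150146484375, 150.73532104492188), (192.14874267578125, 48.78879165649414), 88.77242279052734) (array([330.7932,  54.683 ], dtype=float32), array([334.9098, 246.7876], dtype=float32))
[array([ 0.5272, -0.2585,  0.005 ]), array([ 0.4218, -0.4241,  0.005 ])]
(array([ 0.5195, -0.2581,  0.0514]), np.float64(0.00032614039025809346))
(array([ 0.4233, -0.4202,  0.0112]), np.float64(0.0010002544123432465))
```

View pics/m3.png

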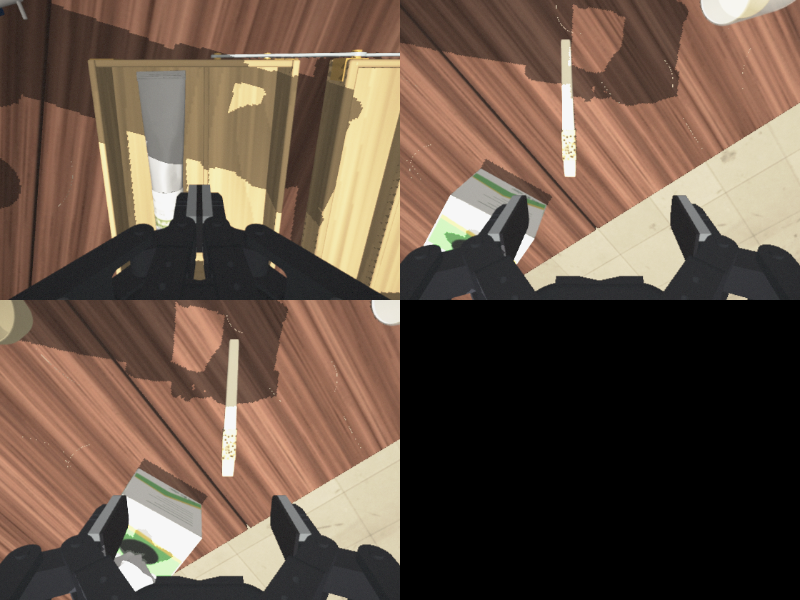

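In the box view the tube lies straight (160,70)-(160,225) in the front lane, off the rib. The brush shows at (166,40)-(170,176) in the right view and (234,39)-(228,176) in the lower one. My mask bled into a table patch, so I tighten it and grasp near the handle end.

```bash
python3 - <<'E'
from h import *
import json
S=json.load(open("S2.json")); guess={"b0":((232.6,56),(238.5,246.5)),"b1":((328,55),(319,246))}; E={};ax=[]
for k in("b0","b1"):
    cam=campose("wrist",dict(tcp_pos=S[k][0],tcp_rot=S[k][1])); hsv=cv2.cvtColor(cv2.imread(f"pics/{k}.png"),cv2.COLOR_BGR2HSV)
    m=cv2.inRange(hsv,(0,0,85),(180,90,255)); roi=np.zeros_like(m); a,b=np.array(guess[k]); cv2.line(roi,tuple((a-[0,12]).astype(int)),tuple((b+[0,12]).astype(int)),255,34); m&=roi
    m=cv2.morphologyEx(m,cv2.MORPH_OPEN,np.ones((3,3))); m=cv2.morphologyEx(m,cv2.MORPH_CLOSE,np.ones((7,7)))
    q=max(cv2.findContours(m,cv2.RETR_EXTERNAL,cv2.CHAIN_APPROX_NONE)[0],key=cv2.contourArea)
    r=cv2.minAreaRect(q); bp=cv2.boxPoints(r); bp=bp[np.argsort(bp[:,1])]; e=(bp[:2].mean(0),bp[2:].mean(0)); E[k]=(cam,*e)
    w=[onz(cam,x,.007) for x in e]; d=w[0]-w[1]; print(k,r[1],e,w,np.linalg.norm(d),np.arctan2(d[1],d[0])-np.pi/2)
for i in(1,2): print(tri([(E[k][0],E[k][i]) for k in E]))
E
```

```text
b0 (192.6661376953125, 19.691246032714844) (array([229.9289,  54.7946], dtype=float32), array([237.9497, 247.2937], dtype=float32)) [array([ 0.5239, -0.2559,  0.007 ]), array([ 0.4081, -0.4125,  0.007 ])] 0.19476479822859924 -0.6367018984684403
b1 (19.802797317504883, 191.98175048828125) (array([328.4892,  54.6938], dtype=float32), array([317.84, 246.38], dtype=float32)) [array([ 0.5252, -0.2572,  0.007 ]), array([ 0.4073, -0.4115,  0.007 ])] 0.19421133868194415 -0.6523693164163331
(array([ 0.5242, -0.257 ,  0.0139]), np.float64(0.00014297675600845908))
(array([ 0.4063, -0.4139,  0.0021]), np.float64(0.00013414638658669137))
```

```bash
python3 - <<'E'
from h import *
th=-.6445; yd=np.array([-np.sin(th),np.cos(th)]); g=np.array([.4661,-.3343])+.078*yd; o=down(th)
manip.reach([*g,.10],o); manip.movel([*g,.01],o,vel=.2); manip.movel([*g,-.0115],o,vel=.08); s=st("at")
assert abs(s["force"][2])<8
claw.close(effort=30); s=st("grip"); z0=s["tcp_pos"][2]
assert s["grip_width"]>.1
manip.movel([*g,.13],o,vel=.25); st("lift")
o=down(PSI+.05); P=lambda z: box(23,86,z)
manip.reach(P(110),o); s=st(); manip.movel(P(40),o,vel=.2)
for z in (25,12,4,0,-1.5):
    manip.movel(P(z),o,vel=.08); s=manip.sense()
    if s["force"][2]>5: break
s=st(f"z{z}")
claw.gripper_open(); st("open"); manip.movel(P(70),o,vel=.15); st("up")
manip.reach(box(0,20,200),down(PSI)); grab("wrist","p3"); st()
t=cv2.imread("pics/p3.png"); cv2.imwrite("pics/p3b.png",cv2.resize(t[20:320,120:520],(800,600)))
E
```

```text
at 36.52 [ 0.5124 -0.2716 -0.0121] F [ 0.0195 -0.3885 -0.4591] grip 0.998 0.0
grip 37.17 [ 0.5131 -0.272  -0.0112] F [-0.3964  0.0387  1.6348] grip 0.14 31.4
lift 37.89 [ 0.512  -0.2713  0.1289] F [ 0.064  -0.1153 -0.1246] grip 0.136 31.2
 39.28 [0.5599 0.0967 0.1097] F [ 0.446  -0.2878 -0.7651] grip 0.131 31.2
z0 40.92 [0.5599 0.0976 0.0032] F [-5.9715 -0.9642 20.2411] grip 0.138 40.7
open 41.62 [ 0.5594  0.0975 -0.0004] F [-0.7656 -0.2306 -0.0933] grip 1.0 0.0
up 42.24 [0.5594 0.0976 0.0698] F [ 0.2093 -0.3588 -0.0116] grip 1.001 0.0
 42.93 [0.5528 0.0285 0.1971] F [-0.3375  0.2948 -0.1435] grip 1.0 0.0
```

View pics/p3b.png

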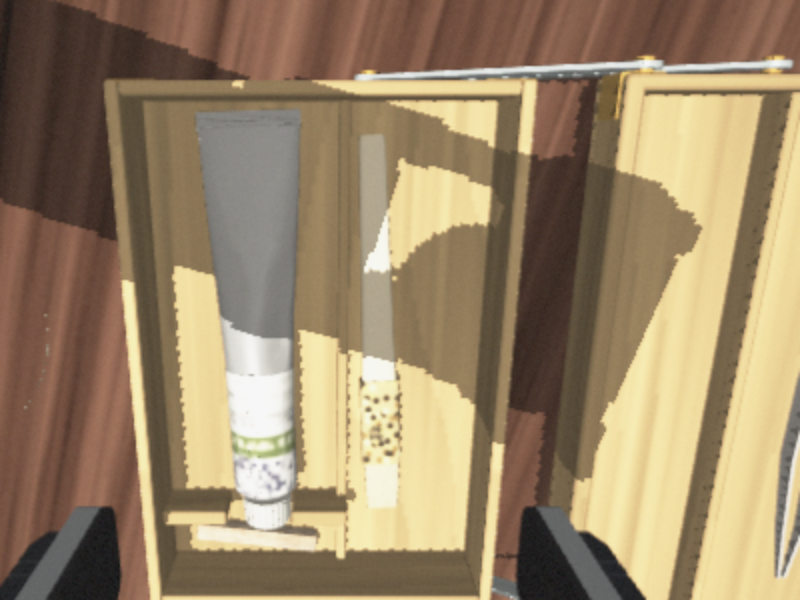

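The box view shows the tube flat with its cap through the notch at (268,513), and the brush flat in the rear lane (372,135)-(383,505), clear of the rib at x≈342. Now I bring the tray back along the arc, slower near home.

```bash
python3 - <<'E'
from h import *
o=down(PSI)
manip.reach(arc(2.094,110),o); manip.movel(arc(2.094,51),o,vel=.15); s=st("down"); assert abs(s["force"][2])<8
claw.close(effort=35); s=st("closed"); assert .04<s["grip_width"]<.2
for q in np.linspace(2.094,0,15)[1:]:
    manip.movel(arc(q,51),o,vel=.12 if q>.5 else .07); s=st(f"{q:.2f}")
    if np.linalg.norm(s["force"])>45: print("STOP"); break
E
```

```text
down 44.12 [0.6713 0.0385 0.0521] F [0.4055 0.8472 0.5826] grip 1.003 0.0
closed 44.81 [0.6706 0.0384 0.0513] F [-2.2276 -0.4167  3.8182] grip 0.084 37.5
1.94 45.1 [0.6619 0.0361 0.0647] F [ 0.7434  0.6418 -4.6338] grip 0.082 36.4
1.79 45.39 [0.6506 0.033  0.0776] F [ 2.1444 -0.3437 -3.268 ] grip 0.081 36.5
1.65 45.68 [0.6377 0.0295 0.0884] F [ 1.3867 -0.2036 -3.1536] grip 0.082 36.5
1.50 45.98 [0.6233 0.0257 0.0971] F [ 1.4863 -0.885  -2.7441] grip 0.081 36.6
1.35 46.27 [0.6079 0.0215 0.1036] F [ 0.336   0.2073 -1.8926] grip 0.083 36.7
1.20 46.56 [0.5918 0.0172 0.1074] F [ 0.9989  0.2249 -0.4018] grip 0.083 36.9
1.05 46.85 [0.5752 0.0127 0.1088] F [-0.3883 -0.8555  0.6007] grip 0.085 37.1
0.90 47.14 [0.5582 0.0081 0.1076] F [-1.2378 -0.4451  3.2297] grip 0.08 37.4
0.75 47.43 [0.5408 0.0034 0.1034] F [-2.7048 -1.1087  5.6774] grip 0.08 37.7
0.60 47.73 [ 0.5239 -0.0012  0.0962] F [-4.9526 -3.7294  5.9976] grip 0.081 37.7
0.45 48.12 [ 0.5093 -0.0051  0.087 ] F [-5.2696 -3.3253  1.3701] grip 0.079 37.3
0.30 48.51 [ 0.4967 -0.0085  0.076 ] F [-4.0343 -3.5256 -0.9224] grip 0.083 36.9
0.15 48.9 [ 0.4864 -0.0112  0.064 ] F [-3.9949 -3.5007 -1.5302] grip 0.087 36.7
0.00 49.29 [ 0.4783 -0.0135  0.0513] F [-4.2475 -2.6942  2.2465] grip 0.085 37.3
```

```bash
python3 - <<'E'
from h import *
o=down(PSI)
manip.movel(arc(0,50),o,vel=.05); st("nudge"); claw.gripper_open(); st("open"); manip.movel(arc(0,120),o,vel=.15)
manip.reach([.6134,.0267,.2495],down(.311)); s=st(); im,c=grab("wrist","f0")
m,ct=quad(im); print(cv2.approxPolyDP(cv2.convexHull(ct),12,True)[:,0].tolist(),"before [[115,31],[323,42],[303,296],[138,289]]")
tp,_=grab("top","f1"); a=cv2.imread("pics/w1.png")
cv2.imwrite("pics/m4.png",np.vstack([np.hstack([cv2.resize(a,(400,300)),cv2.resize(im,(400,300))]),np.hstack([cv2.resize(cv2.imread("pics/top0.png"),(400,300)),cv2.resize(tp,(400,300))])]))
E
```

```text
nudge 49.54 [ 0.4783 -0.0135  0.0512] F [-7.2769 -3.2171  9.6445] grip 0.082 38.2
open 50.27 [ 0.4789 -0.0132  0.0499] F [-0.4265  0.4028  0.2984] grip 0.997 0.0
 51.67 [0.6113 0.0266 0.2468] F [ 0.9191 -0.2263 -0.7046] grip 0.999 0.0
[[118, 32], [327, 41], [305, 299], [140, 288]] before [[115,31],[323,42],[303,296],[138,289]]
```

View pics/m4.png

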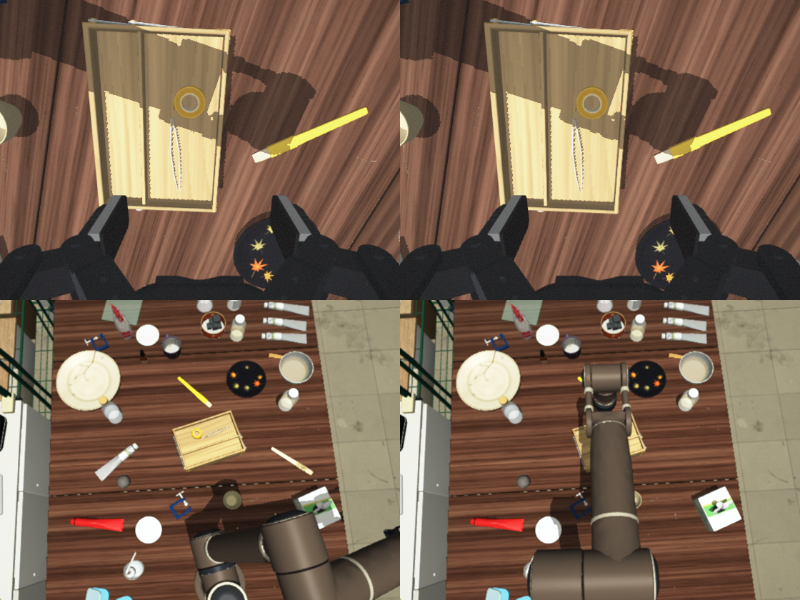

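The tray matches its starting picture: rim corners are within 4 px, which the 3 mm difference in camera pose accounts for. The tape at (592,103) and tweezers at (578,160) are still in it, and the other things have not moved. The robot touches nothing, so I hand in.

```bash
python3 -c "
from cell import manip
print(manip.close_job())"
```

```text
the job is handed in; nothing more can be done
None
```

The job is handed in after about 52 s of robot time: the tube lies flat with its cap in the notch, the brush lies flat in the rear lane, and the tray is fully home with the tape and tweezers still in it.

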